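Make up a pipe kit and a fixing kit

ROBOT

A 6-joint arm with a two-finger parallel gripper is mounted at the origin on a cart in front of the work surface, level with it; the furniture and walls round the work are solid. World frame = base frame: x ahead of the robot, y to its left, z up, the work surface at z = 0. Lengths are in mm, angles in degrees, forces in N, time in s.
With the tool pointing down it reaches from about 350 to 875 mm from the base axis. Payload 4.2 kg.
Tool frame: the origin (TCP) lies at the very end of the fingers, on their centre line; the grasp point (between the pads) lies 19 mm behind it; z points along the fingers, y is the line along which they close (so a half turn about z gives the same grasp; the last joint's range is limited). The gripper opens to 87 mm and grips with 3 to 60 N. Pads are 19 mm wide; open, the fingers measure 117 mm over their backs; the gripper's body (75 mm by 190 mm) begins 51 mm behind the grasp point.
Start: joints at [87.525, 22.042, 0.453, 0, -68.411, -14.817], TCP at [185.742, 596.74, 184.35] pointing down, gripper open.
Joint ranges: [-179.83, 179.83], [-69.29, 118.12], [-61.27, 80.66], [-181.25, 117.63], [-171.15, -9.14], [-177.46, 177.46]. Speed limits (degrees/s): [159.86, 159.86, 180, 180, 180, 180].

INTERFACE

Orientations are given as [roll, pitch, yaw] about the fixed x, y, z axes, in that order (R = Rz(yaw) Ry(pitch) Rx(roll)).
In Python, from rig import manip gives the robot as it stands.
- The arm moves only by the tool carry_out, never from a script. Its argument "deltas" is one flat list of numbers, 4 for each row, row after row: the shift along the tool's x, y, z in cm, then the turn about the tool's z in degrees. A call has 1 to 12 rows; each row is the pose to reach, as a shift and turn from the pose commanded when the call began, along the tool's axes at that moment; what a row does not reach only later rows make up. A row lasts 1/8 s, in which the tool goes at most 62.5 mm and 10.7 degrees, less where a joint would pass 70% of its speed; a pose out of reach is approached as far as the arm can. A call with a gripper value outside its range is refused whole. "jaw" is the closure, from 0 (fully open) to 1 (shut), set as the call begins (left out, the last holds). The fingers move at their own pace and stop on an object; the grip force is fixed at half the most. Time passes only in rows, so rows that repeat a pose let the fingers close. It gives the time, the measured TCP pose, the force, the opening and the grip force at its end, in the units of the state.
- manip.read_state(): the state, without advancing time (a new reading comes with each control period).
- manip.get_image(name): name is "side" or "top"; returns (picture, depth): 480x640x3 uint8, red, green, blue; 480x640 float32, mm along the optical axis (not along the pixel's ray), 0 where there is no reading.
- manip.camera_info(name): a dict with "K" (3x3 intrinsics, pixels), "world_to_cam" (4x4, takes a point from world to camera coordinates). Camera axes: x right, y down, z forward; pixel columns grow to the right and rows downward; lengths in mm; the calibration is good to about 2 mm. A picture is of the moment at which its call begins. camera_info takes no time and is no camera call.
- manip.close_job(): hands the job in; it is judged then, once.
Trained networks look in the newest picture that a camera, given by its name, has taken for a name from the list of things; names that differ only in an ending like _2 or _b are one class to them, and where a whole thing is asked for, a point or a joint stands for the part that bears it (a point fixed in the world has none). Each returns a list of dicts, best first, with "p" (0 to 1); they miss things now and then, are a little off and sometimes report something else, mostly with a low value. They report only what shows in the picture. A call takes as long as a camera call. They do not tell look-alikes from the thing itself.
- manip.look_for(query, camera): "rect" ([left, top, right, bottom] in pixels, round what is visible of it).
- manip.regions_of(query, camera): "region" (480x640 bool, what is visible of it) and "rect" ([left, top, right, bottom] in pixels, round what is visible of it).
- manip.spot_point(query, camera): "point" ([column, row] in pixels: a listed point, or the origin of a listed thing).
The state is a dict: "time_s": time; "qpos": joint angles; "joint_vel": joint speeds; "joint_efforts": joint torques, N m; "position": TCP position; "eef_rot": TCP orientation; "force": force on the tool from outside, world axes, zero at the start; "ft_torque": the same for the moment, N m; "width": opening from 0.0 (shut) to 1.0 (fully open); "grip_force": force on a finger pad.
Only numpy, scipy, OpenCV 4.12 (cv2) and the standard library are available. Lean on these libraries where they do the work, as an engineer would, in place of code of your own. Each camera call takes 0.05 s, during which the arm holds its last target. There are 200 camera calls.

TASK

Make up two job kits from the stock on the bench: the pipe tee and the brass nipple go into the tray with two compartments; the short screwdriver, the tape measure and the wooden block go into the tray with three compartments, the screwdriver in the long one. Put one thing in each compartment, the same way up as it is now, resting on the compartment's floor. Leave the jar and the tin where they stand.

Things in the scene. Friction and masses are not known exactly. Their poses are not given: they have to be found in the camera images.
- tee: black malleable-iron pipe tee lying flat, 54 x 68 x 35 mm, 0.19 kg. Origin on the bench under its middle, z up. The straight run lies along its y (y -34 to +34 mm, pipe axis at x = -9 mm, 18 mm up, 28 mm thick, 35 mm at the end collars); the side branch points to +x and ends at x = +27 mm. At y = 0 it measures 50 mm along x, from the back of the run at x = -23 mm to the face of the branch: a grasp across this holds it at its middle.
- nipple: small brass hex nipple lying on a flat, 25 x 56 x 22 mm, 0.07 kg. Origin on the bench under its middle, z up. Length along y; threaded ends 17 mm thick, hexagon (y -8 to +8 mm) 24 mm across x.
- block: softwood offcut, a plain rectangular block, 50 x 85 x 40 mm (x, y, z), 0.09 kg. Origin at the centre of its underside.
- tape_measure: tape measure standing on its edge, 38 x 82 x 67 mm (x, y, z), 0.24 kg. Origin at the centre of its underside, z up. The case fills y -29 to +41 mm and is 36 mm wide across x; the low metal hook sticks out to y = -41 mm.
- screwdriver: short stubby blue-handled screwdriver lying flat, 27 x 148 x 23 mm, 0.08 kg. Origin on the bench under the middle of its length, z up. Handle at y -23 to +74 mm, 27 mm wide across x; the thin blade points to -y, with its tip at y = -74 mm. It balances about y = +25 mm.
- jar: bystander beside the stock: clear screw-top jar with a black lid, 63 mm diameter, 94 mm tall. Loose; origin at the centre of its underside. To be left where it stands.
- tin: bystander among the stock: round food tin, 75 mm diameter, 58 mm tall. Loose; origin at the centre of its underside. To be left where it stands.
- tray_two: the smaller wooden kit tray with two equal compartments, fixed to the bench. 212 x 108 mm outside (x, y), walls 4 mm thick and 14 mm high from the bench, floor 4 mm thick (compartments 10 mm deep). Origin at the centre of its underside, z up. One divider across the middle; compartments are 102 mm (x) by 100 mm (y), centred at x = -52 and x = +52 mm, y = 0.
- tray_three: the larger wooden kit tray with three compartments, fixed to the bench. 222 x 192 mm outside (x, y), walls 4 mm thick and 14 mm high from the bench, floor 4 mm thick (compartments 10 mm deep). Origin at the centre of its underside, z up. The long compartment runs along its -y side: 214 mm (x) by 80 mm (y), centred at x = 0, y = -52 mm. The two short compartments are 105 mm (x) by 100 mm (y), centred at x = -54.5 and x = +54.5 mm, y = +42 mm.
Mind the look-alikes: they are no part of the job. Leave any turquoise or white look-alike of the nipple alone.

How it is judged (in metres and radians):
At the end, for the whole second after the job is handed in: Tee and nipple each in their own compartment of the two-compartment tray; block and tape measure each in a short compartment of the other, screwdriver in its long one: within 38 mm of centre along each tray axis, on the floor (5 mm), tilt under 0.12 rad (nipple may roll, but lies level), at rest ((((x of tee in the frame of tray_two between -0.09 and -0.014 m and y of tee in the frame of tray_two between -0.038 and 0.038 m and z of tee in the frame of tray_two between 0 and 0.009 m and angle between tee's own z axis and vertical below 0.12 rad) and (x of nipple in the frame of tray_two between 0.014 and 0.09 m and y of nipple in the frame of tray_two between -0.038 and 0.038 m and z of nipple in the frame of tray_two between 0 and 0.03 m and angle between nipple's own y axis and vertical between 1.45 and 1.69 rad)) or ((x of tee in the frame of tray_two between 0.014 and 0.09 m and y of tee in the frame of tray_two between -0.038 and 0.038 m and z of tee in the frame of tray_two between 0 and 0.009 m and angle between tee's own z axis and vertical below 0.12 rad) and (x of nipple in the frame of tray_two between -0.09 and -0.014 m and y of nipple in the frame of tray_two between -0.038 and 0.038 m and z of nipple in the frame of tray_two between 0 and 0.03 m and angle between nipple's own y axis and vertical between 1.45 and 1.69 rad))) and (((x of block in the frame of tray_three between -0.0925 and -0.0165 m and y of block in the frame of tray_three between 0.004 and 0.08 m and z of block in the frame of tray_three between 0 and 0.009 m and angle between block's own z axis and vertical below 0.12 rad) and (x of tape_measure in the frame of tray_three between 0.0165 and 0.0925 m and y of tape_measure in the frame of tray_three between 0.004 and 0.08 m and z of tape_measure in the frame of tray_three between 0 and 0.009 m and angle between tape_measure's own z axis and vertical below 0.12 rad)) or ((x of block in the frame of tray_three between 0.0165 and 0.0925 m and y of block in the frame of tray_three between 0.004 and 0.08 m and z of block in the frame of tray_three between 0 and 0.009 m and angle between block's own z axis and vertical below 0.12 rad) and (x of tape_measure in the frame of tray_three between -0.0925 and -0.0165 m and y of tape_measure in the frame of tray_three between 0.004 and 0.08 m and z of tape_measure in the frame of tray_three between 0 and 0.009 m and angle between tape_measure's own z axis and vertical below 0.12 rad))) and x of screwdriver in the frame of tray_three between -0.038 and 0.038 m and y of screwdriver in the frame of tray_three between -0.09 and -0.014 m and z of screwdriver in the frame of tray_three between 0 and 0.009 m and angle between screwdriver's own z axis and vertical below 0.12 rad and linear speed of each of tee, nipple, block, tape_measure, screwdriver below 0.02 m/s and angular speed of each of tee, nipple, block, tape_measure, screwdriver below 0.3 rad/s); the robot touches nothing.
It fails at once if the jar beside the stock is shifted by more than 25 mm (distance of jar from where it was at the start of the episode above 0.025 m).
It fails at once if the tin among the stock is shifted by more than 25 mm (distance of tin from where it was at the start of the episode above 0.025 m).
It also fails if it takes over 134 s, if anything falls off the work surface, if the arm or the gripper's body presses on something with over 40 N, if the wrist force passes 120 N, or if a joint passes its speed limit or range.

## Working session

There is one attempt and no reset: what is moved stays moved. The work goes in short steps, Python scripts to look and compute and a tool call to move; the robot and the scene stay as the last step left them, time stands still between calls to the robot, and variables do not carry over. Pictures are saved under pics/ and viewed, at most 14 in all, crops included, and the job is handed in when it is done.

Besides the shell and the picture viewer there is one more tool, called after ">>>" by a JSON object that holds its "api" and its "payload". carry_out: Moves the arm, as the interface text tells. Its arguments: {"type":"object","properties":{"deltas":{"type":"array","items":{"type":"number"}},"jaw":{"type":"number"}},"required":["deltas"]}

```bash
mkdir -p pics; ls; python3 - <<'E'
from rig import manip
import cv2,numpy as np
s=manip.read_state();print({k:np.round(v,2).tolist() for k,v in s.items()})
for c in("top","side"):
    p,d=manip.get_image(c);cv2.imwrite(f"pics/{c}0.png",p[:,:,::-1]);np.save(f"{c}0.npy",d)
    i=manip.camera_info(c);print(np.round(i["K"],1).tolist(),np.round(i["world_to_cam"],3).tolist())
E
```

```text
pics
{'time_s': 0.0, 'qpos': [87.53, 22.09, 0.38, -0.03, -68.41, -14.82], 'joint_vel': [0.03, -0.03, 0.01, -0.01, 0.21, -0.01], 'joint_efforts': [-0.0, -39.07, 18.74, 4.22, 0.01, -0.0], 'position': [185.53, 596.09, 183.28], 'eef_rot': [179.88, -0.01, -17.3], 'force': [-0.23, -0.55, -0.08], 'ft_torque': [-0.04, -0.01, 0.01], 'grip_force': 0.0, 'width': 1.0}
[[462.6, 0.0, 316.0], [0.0, 462.6, 244.5], [0.0, 0.0, 1.0]] [[-0.024, -1.0, -0.007, -11.464], [-0.998, 0.024, -0.059, 530.566], [0.059, 0.006, -0.998, 1013.54], [0.0, 0.0, 0.0, 1.0]]
[[558.1, 0.0, 319.1], [0.0, 558.1, 232.3], [0.0, 0.0, 1.0]] [[-0.977, -0.211, 0.018, 507.865], [-0.154, 0.649, -0.745, 121.11], [0.145, -0.731, -0.667, 1300.49], [0.0, 0.0, 0.0, 1.0]]
```

View pics/top0.png

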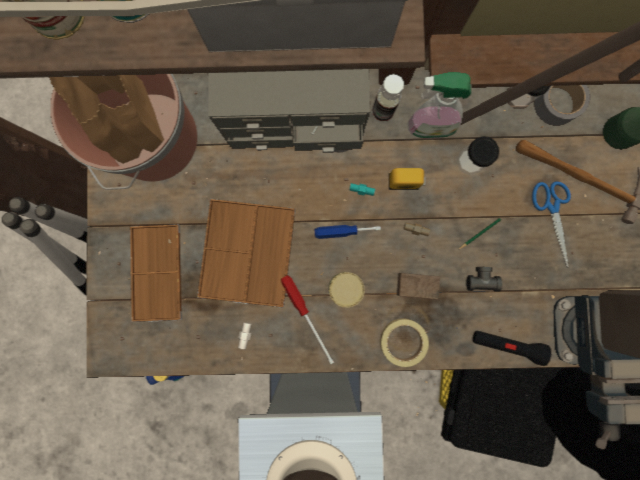

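View pics/side0.png

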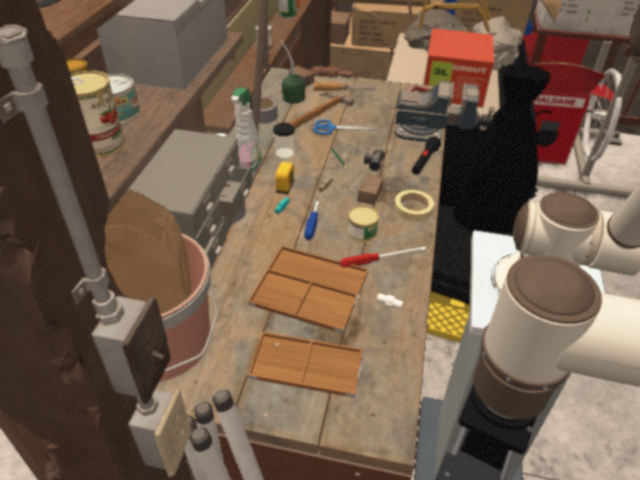

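The top view shows the blue screwdriver (345,231), tape (407,178), brass nipple (416,229), block (418,286) and tee (485,280). The tin is at (347,290), the jar at (483,152), tray_three at (247,253) and tray_two at (156,272). The look-alikes are turquoise (362,189) and white (245,336). The side view agrees.

```bash
cat > h.py <<'E'
from rig import manip
import cv2,numpy as np
def cal(c):
    i=manip.camera_info(c);return np.array(i["K"]),np.array(i["world_to_cam"])
def world(c,mask,d):
    K,T=cal(c);v,u=np.nonzero(mask&(d>0));z=d[v,u]
    P=np.c_[(u-K[0,2])*z/K[0,0],(v-K[1,2])*z/K[1,1],z]
    return (P-T[:3,3])@T[:3,:3]
def pix(c,p):
    K,T=cal(c);q=K@(T[:3,:3]@np.asarray(p,float)+T[:3,3]);return q[:2]/q[2]
def rect(P):
    (cx,cy),(w,h),a=cv2.minAreaRect(P[:,:2].astype(np.float32))
    if w<h: w,h,a=h,w,a+90
    return np.round([cx,cy,w,h,(a+90)%180-90],1).tolist()  # centre, long, short, angle of long axis
E
python3 - <<'E'
from h import *
for c in("top","side"):
    p,d=manip.get_image(c)
    for n in "tee nipple block tape_measure screwdriver jar tin tray_two tray_three".split():
        for r in manip.regions_of(n,c)[:3]:
            if r["p"]<.2: continue
            P=world(c,r["region"],d)
            if len(P)<8: continue
            z=P[:,2];print(c,n,round(r["p"],2),np.round(r["rect"]).tolist(),rect(P),"z",np.round(np.percentile(z,[5,50,95])).tolist(),"top",rect(P[z>np.percentile(z,95)-12]))
E
```

```text
top tee 0.81 [466.0, 267.0, 510.0, 292.0] [445.8, -391.8, 69.8, 52.3, 86.3] z [15.0, 30.0, 35.0] top [445.9, -391.7, 69.9, 51.8, 86.8]
top tee 0.67 [390.0, 168.0, 425.0, 190.0] [667.8, -231.0, 80.3, 33.7, 89.0] z [14.0, 64.0, 69.0] top [668.3, -225.3, 64.6, 32.9, 88.1]
top nipple 0.81 [405.0, 225.0, 430.0, 235.0] [559.4, -249.5, 53.7, 23.0, 60.9] z [13.0, 18.0, 23.0] top [559.5, -249.0, 53.8, 22.5, 88.2]
top nipple 0.7 [353.0, 184.0, 378.0, 195.0] [652.8, -130.3, 55.1, 24.7, 79.7] z [12.0, 18.0, 22.0] top [652.4, -130.1, 54.7, 23.4, 83.3]
top nipple 0.48 [240.0, 322.0, 250.0, 345.0] [334.0, 138.6, 55.9, 25.3, -22.3] z [9.0, 18.0, 23.0] top [333.5, 137.5, 56.0, 22.5, -21.1]
top block 0.61 [394.0, 274.0, 437.0, 296.0] [434.1, -250.3, 97.2, 51.6, 85.9] z [18.0, 40.0, 43.0] top [434.2, -246.0, 85.7, 49.9, 83.9]
top tape_measure 0.62 [392.0, 166.0, 426.0, 189.0] [667.6, -231.1, 83.9, 42.6, 79.6] z [6.0, 64.0, 69.0] top [669.4, -225.4, 64.7, 35.2, 87.8]
top screwdriver 0.8 [315.0, 222.0, 380.0, 239.0] [560.7, -95.0, 146.2, 27.2, -87.2] z [11.0, 20.0, 25.0] top [560.6, -93.6, 143.4, 26.4, -
[... 1530 characters left out ...]
85.7]
side jar 0.58 [273.0, 125.0, 294.0, 163.0] [743.7, -434.6, 210.0, 60.6, -58.8] z [8.0, 64.0, 96.0] top [706.7, -374.0, 64.4, 59.4, -52.0]
side tin 0.58 [348.0, 208.0, 379.0, 244.0] [429.8, -119.6, 153.6, 79.5, -88.0] z [5.0, 52.0, 59.0] top [425.3, -84.8, 78.1, 74.3, -58.6]
side tin 0.25 [303.0, 213.0, 318.0, 243.0] [558.0, -70.4, 112.8, 31.1, -86.9] z [2.0, 20.0, 26.0] top [555.0, -68.3, 108.3, 25.3, -86.9]
side tray_two 0.46 [275.0, 161.0, 294.0, 192.0] [664.8, -229.7, 90.4, 41.3, 85.8] z [6.0, 49.0, 69.0] top [665.1, -220.3, 70.0, 37.6, 88.4]
side tray_three 0.69 [247.0, 244.0, 366.0, 332.0] [514.8, 132.8, 229.7, 197.4, -7.7] z [1.0, 5.0, 14.0] top [512.0, 133.2, 224.2, 197.4, -7.7]
```

```bash
python3 - <<'E'
from h import *
p,d=manip.get_image("top")
def pts(l,t,r,b,lo,hi=999):
    m=np.zeros(d.shape,bool);m[t:b,l:r]=1;P=world("top",m,d);return P[(P[:,2]>lo)&(P[:,2]<hi)]
for n,a in dict(tubes=(0,190,88,300,60),cabinet=(205,70,370,160,60),bottle=(372,70,406,125,60),spray=(406,65,475,140,60),jar=(458,130,500,175,60),redsd=(278,268,345,370,17)).items():
    P=pts(*a);print(n,"min",P.min(0).round(),"max",P.max(0).round())
P=pts(*((0,190,88,300,60)));P=P[P[:,1].argsort()[:5]];print("tubes nearest",P.round())
for n,b in dict(nipple=(400,218,436,242),tee=(462,260,512,298),block=(390,268,442,302),tape=(385,160,430,198),sd=(310,216,386,246)).items():
    P=pts(*b,9,80);q=P[:,:2]-P[:,:2].mean(0);w=np.linalg.svd(q,full_matrices=0)[2][0];a=np.degrees(np.arctan2(w[1],w[0]))
    R=np.c_[w,[-w[1],w[0]]];s=P[:,:2]@R;c=R@((s.max(0)+s.min(0))/2)
    print(n,P[:,:2].mean(0).round(1),"pca",a.round(1),"ext",np.ptp(s,0).round(1),"mid",c.round(1),rect(P))
for n in("tee","nipple","block","tape_measure","screwdriver","tray_two","tray_three"):
    r=manip.spot_point(n,"top")[:1];print(n,[(round(x["p"],2),np.round(x["point"],1).tolist()) for x in r])
c=np.hstack([cv2.resize(p[155:305,380:520],None,fx=4,fy=4,interpolation=cv2.INTER_CUBIC)])
cv2.imwrite("pics/z.png",c[:,:,::-1])
c=cv2.resize(p[195:345,195:385],None,fx=4,fy=4,interpolation=cv2.INTER_CUBIC);cv2.imwrite("pics/t.png",c[:,:,::-1])
E
```

```text
tubes min [525. 515.  60.] max [658. 648. 170.]
cabinet min [ 717. -131.   60.] max [845. 169. 443.]
bottle min [ 804. -225.   60.] max [ 903. -158.  167.]
spray min [ 740. -365.   60.] max [ 895. -152.  442.]
jar min [ 680. -409.   60.] max [ 744. -347.   98.]
redsd min [283. -83.  17.] max [468.  63.  62.]
tubes nearest [[574. 515. 158.]
 [565. 515. 151.]
 [569. 515. 154.]
 [571. 515. 151.]
 [567. 515. 150.]]
nipple [ 559.2 -249.4] pca -107.1 ext [56.4 24.7] mid [ 559.7 -250.2] [559.7, -250.2, 56.0, 24.0, 69.4]
tee [ 442.6 -389.4] pca -95.3 ext [70.6 53.7] mid [ 445.3 -392.5] [445.7, -392.5, 70.3, 52.2, 86.6]
block [ 434.6 -243.7] pca -96.4 ext [86.4 49.9] mid [ 434.2 -246.3] [434.2, -246.3, 86.3, 49.8, 83.8]
tape [ 666.  -222.4] pca -93.2 ext [82.2 37.3] mid [ 668.6 -231.6] [668.6, -231.6, 82.1, 36.3, 88.2]
sd [559.1 -76.9] pca -86.4 ext [146.5  27.1] mid [561.2 -94.9] [561.1, -94.9, 146.4, 27.0, -86.6]
tee []
nipple [(0.77, [361.6, 189.3])]
block [(0.71, [414.9, 287.4])]
tape_measure [(0.75, [407.8, 179.8])]
screwdriver [(0.78, [348.1, 231.6])]
tray_two [(0.68, [155.0, 269.6])]
tray_three [(0.8, [245.0, 254.7])]
```

View pics/z.png

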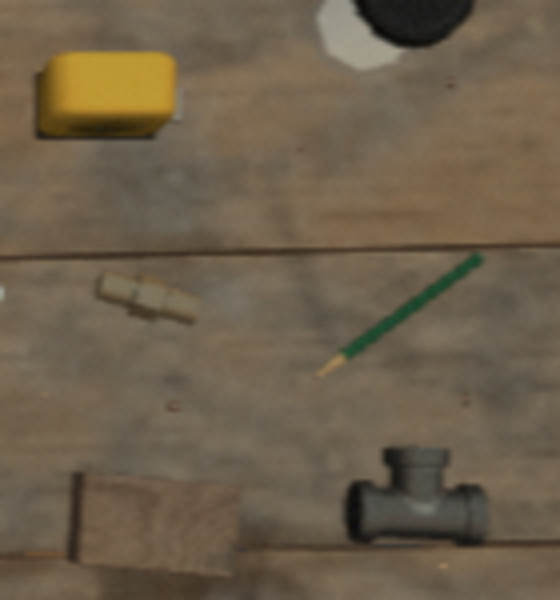

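View pics/t.png

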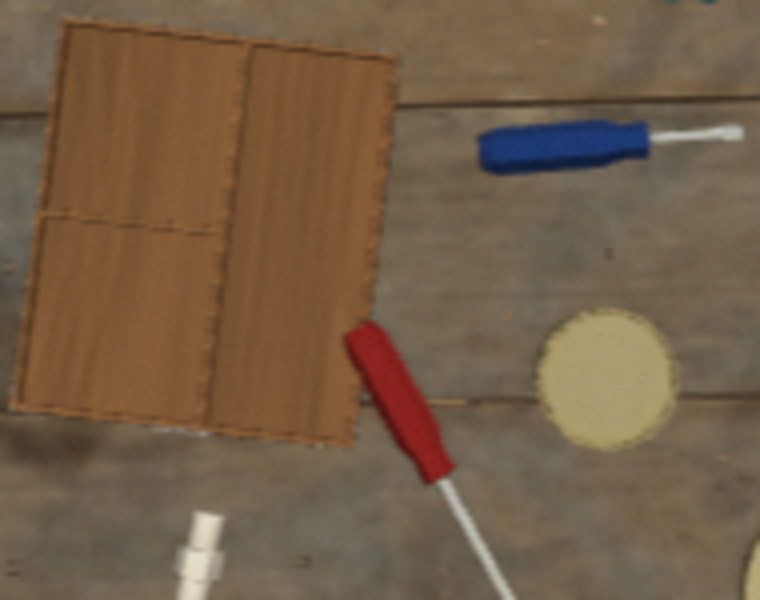

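The zoomed crops show the tape hook on the right (world −y), the tee branch pointing up (+x) and the blue handle on the left (+y). The red handle slightly overlaps the long compartment's outer wall near (360,335). I'll plan the chain of moves in tool axes.

```bash
cat > plan.py <<'E'
import numpy as np
def legs(cmd,targets):
    """world poses (x,y,z,yaw), tool down -> tool-axis row (cm, deg) per leg, rounded; chained on what was rounded"""
    c=np.array(cmd,float)
    for t in targets:
        d=np.array(t,float)-c;a=np.radians(c[3]);s,k=np.sin(a),np.cos(a)
        r=np.round([(k*d[0]+s*d[1])/10,(s*d[0]-k*d[1])/10,-d[2]/10,-d[3]],2)
        c=c+[(k*r[0]+s*r[1])*10,(s*r[0]-k*r[1])*10,-r[2]*10,-r[3]]
        print(r.tolist(),"->",c.round(2).tolist())
def tray3(x,y,o=(516.3,133.,-7.6)): 
    a=np.radians(o[2]);return o[0]+x*np.cos(a)-y*np.sin(a),o[1]+x*np.sin(a)+y*np.cos(a)
def tray2(x,y): return tray3(x,y,(476.9,335.4,1.1))
E
python3 - <<'E'
from plan import *
p=tray3(25,-50);print(p)
legs((185.74,596.74,184.35,-17.3),[(559.6,-70,120,-86.6),(559.6,-70,6,-86.6),(559.6,-70,120,-86.6),(*p,120,-187.6),(*p,11,-187.6),(*p,120,-187.6)])
E
```

```text
(np.float64(534.4675689934323), np.float64(80.13281323099486))
[55.52, 52.54, 6.44, 69.3] -> [559.58, -69.99, 119.95, -86.6]
[0.0, -0.0, 11.4, -0.0] -> [559.58, -69.99, 5.95, -86.6]
[0.0, -0.0, -11.4, -0.0] -> [559.58, -69.99, 119.95, -86.6]
[-15.14, 1.62, -0.01, 101.0] -> [534.43, 80.18, 120.05, -187.6]
[-0.0, -0.0, 10.9, -0.0] -> [534.43, 80.18, 11.05, -187.6]
[-0.0, -0.0, -10.9, -0.0] -> [534.43, 80.18, 120.05, -187.6]
```

>>> {"api": "carry_out", "payload": {"deltas": [55.5, 52.5, 6.4, 69.3, 55.5, 52.5, 6.4, 69.3, 55.5, 52.5, 6.4, 69.3, 55.5, 52.5, 6.4, 69.3, 55.5, 52.5, 6.4, 69.3, 55.5, 52.5, 6.4, 69.3, 55.5, 52.5, 6.4, 69.3, 55.5, 52.5, 6.4, 69.3, 55.5, 52.5, 6.4, 69.3, 55.5, 52.5, 6.4, 69.3, 55.5, 52.5, 6.4, 69.3, 55.5, 52.5, 6.4, 69.3], "jaw": 0.3}}

```text
time_s: 3.0
position: [552.6, -57.0, 121.9]
eef_rot: [-179.9, -0.0, -86.6]
force: [1.2, 0.6, 1.0]
width: 0.7
grip_force: 0.0
```

```bash
python3 - <<'E'
from h import *
from plan import *
p,d=manip.get_image("top")
s=manip.read_state();print(s["time_s"],np.round(s["position"],1),np.round(s["eef_rot"],1),np.round(s["qpos"],1))
legs((*s["position"],s["eef_rot"][2]),[(559.6,-70,120,-86.6),(559.6,-70,5.5,-86.6)])
E
```

```text
3.05 [555.1 -62.4 120.8] [-1.799e+02 -1.000e-01 -8.690e+01] [ 10.3  18.7 -14.4   0.2 -56.8  -7.3]
[0.78, -0.41, 0.08, -0.28] -> [559.63, -69.98, 120.01, -86.6]
[0.0, 0.0, 11.45, 0.0] -> [559.63, -69.98, 5.51, -86.6]
```

>>> {"api": "carry_out", "payload": {"deltas": [0, 0, 0, 0, 0, 0, 0, 0]}}

```text
time_s: 3.3
position: [551.1, -54.5, 121.8]
eef_rot: [180.0, 0.0, -86.6]
force: [0.3, 0.1, -0.2]
width: 0.701
grip_force: 0.0
```

>>> {"api": "carry_out", "payload": {"deltas": [1.6, -0.76, 0, 0, 1.6, -0.76, 3, 0, 1.6, -0.76, 6, 0, 1.6, -0.76, 8.5, 0, 1.6, -0.76, 10, 0, 1.6, -0.76, 11, 0, 1.6, -0.76, 11.6, 0, 1.6, -0.76, 11.6, 0, 1.6, -0.76, 11.6, 0]}}

```text
time_s: 4.42
position: [560.6, -70.5, 6.4]
eef_rot: [-179.9, -0.0, -86.6]
force: [0.6, 0.4, 0.5]
width: 0.703
grip_force: 0.0
```

>>> {"api": "carry_out", "payload": {"deltas": [0, 0, 0, 0, 0, 0, 0, 0, 0, 0, 0, 0, 0, 0, 0, 0, 0, 0, 0, 0, 0, 0, -1, 0, 0, 0, -3, 0, 0, 0, -6, 0, 0, 0, -9, 0, 0, 0, -11.4, 0, 0, 0, -11.4, 0, 0, 0, -11.4, 0], "jaw": 1}}

```text
time_s: 5.92
position: [559.4, -70.5, 119.2]
eef_rot: [179.9, 0.0, -86.6]
force: [0.3, 0.0, -1.1]
width: 0.005
grip_force: 0.0
```

```bash
python3 - <<'E'
from h import *
p,d=manip.get_image("side");cv2.imwrite("pics/s1.png",cv2.resize(p[100:340,200:440],(600,600))[:,:,::-1])
s=manip.read_state();print(np.round(s["position"],1),pix("side",s["position"]))
r=manip.regions_of("screwdriver","side")[0];P=world("side",r["region"],d);print(r["p"],r["rect"],rect(P),P[:,2].max())
E
```

```text
[559.1 -70.6 118.8] [310.2014093  191.44785086]
0.54 [305.6, 203.8, 319.2, 242.1] [556.8, -85.9, 140.2, 24.1, -83.5] 28.27622318659713
```

View pics/s1.png

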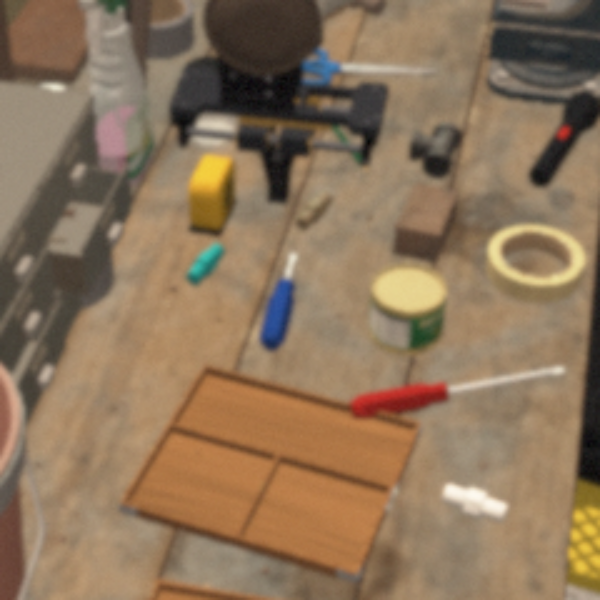

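The screwdriver is still lying at about (277,310) in the crop and the jaws are shut above it. The lift probably began before the fingers met the handle. I'll re-measure and wait for grip force this time.

```bash
python3 - <<'E'
from h import *
p,d=manip.get_image("top")
for r in manip.regions_of("screwdriver","top")[:2]:
    P=world("top",r["region"],d);P=P[P[:,2]<40];print(r["p"],r["rect"],rect(P))
E
```

```text
0.59 [373.7, 226.9, 376.1, 226.6] [564.0, -157.8, 7.0, 0.2, -89.1]
```

>>> {"api": "carry_out", "payload": {"deltas": [0, 0, 0, 0, 0, 0, 0, 0, 0, 0, 0, 0, 0, 0, 0, 0], "jaw": 0.3}}

```text
time_s: 6.62
position: [560.0, -70.5, 119.8]
eef_rot: [-180.0, -0.0, -86.6]
force: [0.4, 0.3, -0.3]
width: 0.372
grip_force: 0.0
```

>>> {"api": "carry_out", "payload": {"deltas": [0, 0, 3, 0, 0, 0, 6, 0, 0, 0, 9, 0, 0, 0, 10.5, 0, 0, 0, 11.5, 0, 0, 0, 11.5, 0, 0, 0, 11.5, 0]}}

```text
time_s: 7.5
position: [560.9, -70.5, 5.7]
eef_rot: [-179.9, -0.0, -86.6]
force: [-0.1, -0.7, -0.1]
width: 0.699
grip_force: 0.0
```

>>> {"api": "carry_out", "payload": {"deltas": [0, 0, 0, 0, 0, 0, 0, 0, 0, 0, 0, 0, 0, 0, 0, 0, 0, 0, 0, 0, 0, 0, 0, 0, 0, 0, 0, 0, 0, 0, 0, 0], "jaw": 1}}

```text
time_s: 8.5
position: [560.0, -70.6, 4.7]
eef_rot: [180.0, -0.0, -86.6]
force: [-0.2, 0.1, -0.1]
width: 0.007
grip_force: 0.0
```

```bash
python3 - <<'E'
from h import *
p,d=manip.get_image("side");a=cv2.resize(p[140:260,240:400],(800,600),interpolation=cv2.INTER_CUBIC)[:,:,::-1];cv2.imwrite("pics/s2.png",a)
s=manip.read_state();print(np.round(s["position"],1),pix("side",s["position"]))
for r in manip.regions_of("screwdriver","side")[:2]:
    P=world("side",r["region"],d);print(r["p"],r["rect"],rect(P),P[:,2].max())
E
```

```text
[560.  -70.5   4.7] [309.5419187  226.71030655]
0.61 [304.0, 214.4, 317.1, 241.4] [554.8, -65.0, 98.8, 26.4, -87.3] 47.3410085361898
```

View pics/s2.png

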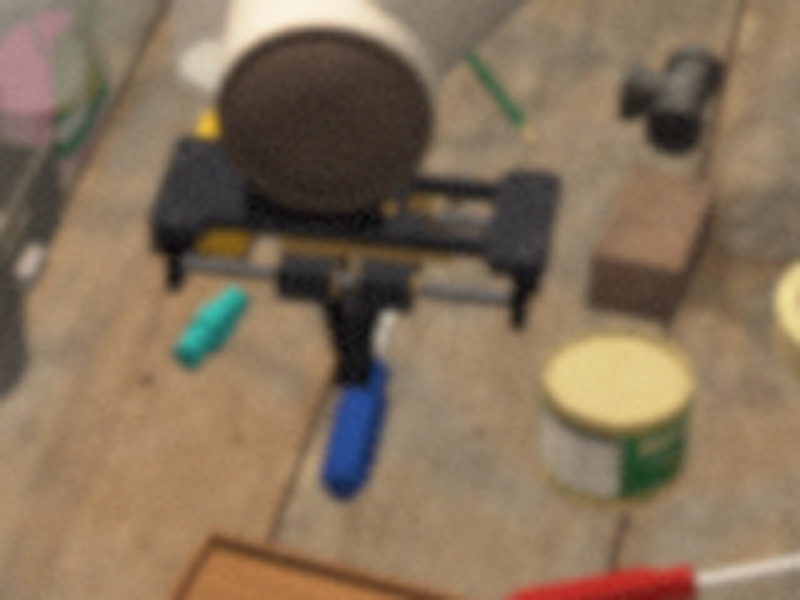

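```bash
python3 - <<'E'
from h import *
p,d=manip.get_image("side")
for v in range(196,226,2):
    m=np.zeros(d.shape,bool);m[v,308:314]=1;P=world("side",m,d);print(v,P.mean(0).round(0) if len(P) else None,p[v,311])
E
```

```text
196 [551. -37. 132.] [67 59 56]
198 [554. -51. 114.] [46 41 36]
200 [554. -51. 108.] [40 41 37]
202 [556. -62.  93.] [35 34 35]
204 [556. -62.  87.] [23 22 23]
206 [556. -61.  81.] [26 24 20]
208 [556. -61.  75.] [21 21 21]
210 [556. -63.  67.] [26 25 24]
212 [556. -60.  63.] [24 24 21]
214 [555. -60.  57.] [28 26 28]
216 [555. -60.  51.] [29 32 47]
218 [561. -85.  22.] [ 37  63 116]
220 [559. -77.  22.] [ 39  76 148]
222 [557. -68.  23.] [ 39  74 146]
224 [555. -61.  23.] [ 41  77 146]
```

The depth image puts the visible fingertips about 42 mm above the reported TCP z: tip at z≈47 where the state says 4.7. The horizontal position agrees. I'll open, lower stepwise, watch the force and measure again.

>>> {"api": "carry_out", "payload": {"deltas": [0, 0, 0, 0, 0, 0, 0, 0, 0, 0, 0, 0, 0, 0, 0, 0, 0, 0, 0, 0, 0, 0, 0, 0, 0, 0, 1, 0, 0, 0, 2, 0, 0, 0, 2.5, 0, 0, 0, 2.5, 0, 0, 0, 2.5, 0], "jaw": 0.3}}

```text
time_s: 10.02
position: [560.2, -70.5, -20.2]
eef_rot: [-180.0, -0.0, -86.6]
force: [0.1, -0.1, 0.2]
width: 0.703
grip_force: 0.0
```

```bash
python3 - <<'E'
from h import *
p,d=manip.get_image("side")
s=manip.read_state();print(np.round(s["position"],1),np.round(s["force"],1),s["width"])
m=np.zeros(d.shape,bool);m[185:235,290:335]=1
K,T=cal("side")
v,u=np.nonzero(m&(d>0)&(p.max(2)<60));P=[]
for a,b in zip(v,u):
    q=np.zeros(d.shape,bool);q[a,b]=1;P.append(world("side",q,d)[0])
P=np.array(P);f=(abs(P[:,1]+65)<12)&(P[:,2]<100)
for lo in range(530,595,5):
    g=P[f&(P[:,0]>=lo)&(P[:,0]<lo+5)]
    if len(g): print(lo,len(g),"zmin",np.sort(g[:,2])[:4].round(0),"y",g[:,1].mean().round())
c=cv2.resize(p[160:250,250:370],(800,600),interpolation=cv2.INTER_CUBIC)[:,:,::-1];cv2.imwrite("pics/s3.png",c)
E
```

```text
[560.4 -70.5 -20. ] [-0.1  0.1  0.1] 0.697111299492257
585 15 zmin [33. 34. 35. 36.] y -59.0
590 35 zmin [24. 27. 28. 31.] y -60.0
```

View pics/s3.png

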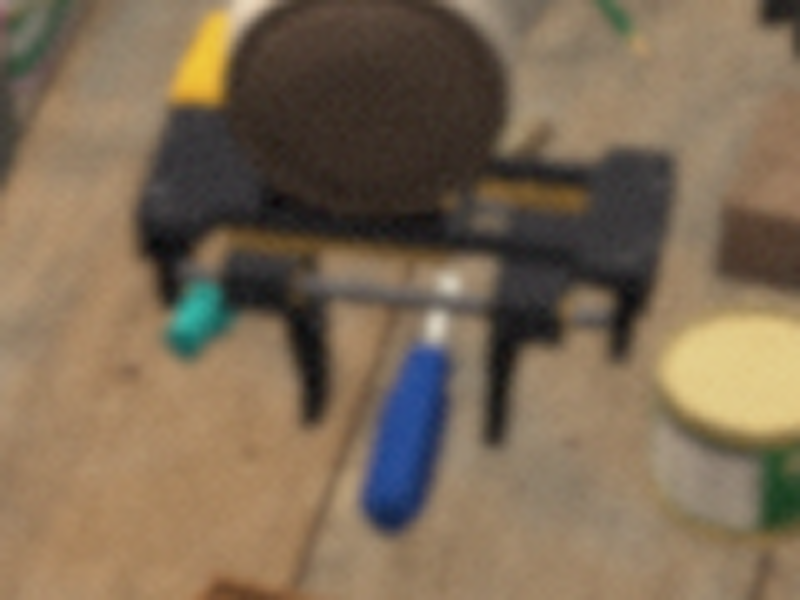

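The fingers now straddle the handle, left finger at (312,415) and right at (493,435). They are still clear of the bench at reported z −20, so the tool offset is about +43 mm. I'll lower another 18 mm and close.

>>> {"api": "carry_out", "payload": {"deltas": [0, 0, 0.6, 0, 0, 0, 1.2, 0, 0, 0, 1.7, 0, 0, 0, 1.7, 0, 0, 0, 1.7, 0]}}

```text
time_s: 10.7
position: [559.9, -70.6, -37.5]
eef_rot: [180.0, -0.0, -86.6]
force: [0.2, 0.7, 0.9]
width: 0.7
grip_force: 0.0
```

>>> {"api": "carry_out", "payload": {"deltas": [0, 0, 0, 0, 0, 0, 0, 0, 0, 0, 0, 0, 0, 0, 0, 0, 0, 0, 0, 0, 0, 0, 0, 0, 0, 0, 0, 0, 0, 0, 0, 0], "jaw": 1}}

```text
time_s: 11.7
position: [559.9, -70.6, -37.3]
eef_rot: [180.0, -0.0, -86.6]
force: [-0.7, -0.4, 0.5]
width: 0.285
grip_force: 30.0
```

```bash
python3 - <<'E'
from plan import *
p=tray3(25,-50)
legs((559.9,-70.6,-37.3,-86.6),[(559.9,-70.6,72.7,-86.6),(*p,72.7,-187.6),(*p,-32.3,-187.6)])
E
```

```text
[0.0, -0.0, -11.0, -0.0] -> [559.9, -70.6, 72.7, -86.6]
[-15.2, 1.64, -0.0, 101.0] -> [534.51, 80.16, 72.7, -187.6]
[0.0, -0.0, 10.5, -0.0] -> [534.51, 80.16, -32.3, -187.6]
```

>>> {"api": "carry_out", "payload": {"deltas": [0, 0, -1, 0, 0, 0, -3, 0, 0, 0, -6, 0, 0, 0, -9, 0, 0, 0, -11, 0, 0, 0, -11, 0]}}

```text
time_s: 12.45
position: [561.6, -70.3, 75.0]
eef_rot: [-179.7, 0.0, -86.6]
force: [-0.3, -0.6, -0.6]
width: 0.288
grip_force: 30.0
```

>>> {"api": "carry_out", "payload": {"deltas": [-1.5, 0.2, 0, 9, -3, 0.3, 0, 18, -4.5, 0.5, 0, 27, -6, 0.6, 0, 36, -7.5, 0.8, 0, 46, -9, 1, 0, 56, -10.5, 1.2, 0, 66, -12, 1.3, 0, 76, -13.5, 1.5, 0, 86, -15.2, 1.64, 0, 95, -15.2, 1.64, 0, 101, -15.2, 1.64, 0, 101]}}

```text
time_s: 13.95
position: [533.9, 80.2, 71.7]
eef_rot: [-180.0, -0.1, 172.5]
force: [-0.3, -0.7, -0.8]
width: 0.291
grip_force: 30.0
```

>>> {"api": "carry_out", "payload": {"deltas": [0, 0, 2, 0, 0, 0, 4, 0, 0, 0, 4, 0, 0, 0, 4, 0]}}

```text
time_s: 14.45
position: [535.1, 80.1, 33.1]
eef_rot: [180.0, 0.0, 172.5]
force: [0.2, -0.1, -0.1]
width: 0.29
grip_force: 30.0
```

```bash
python3 - <<'E'
from h import *
p,d=manip.get_image("top");cv2.imwrite("pics/p1.png",cv2.resize(p[180:330,160:360],(800,600),interpolation=cv2.INTER_CUBIC)[:,:,::-1])
s=manip.read_state();print(np.round(s["position"],1),np.round(s["eef_rot"],1),s["width"],np.round(s["qpos"],1))
E
```

```text
[535.3  80.3  33.4] [1.800e+02 1.000e-01 1.724e+02] 0.28796411987863496 [  25.7   23.2  -22.6    0.   -44.2 -123.3]
```

View pics/p1.png

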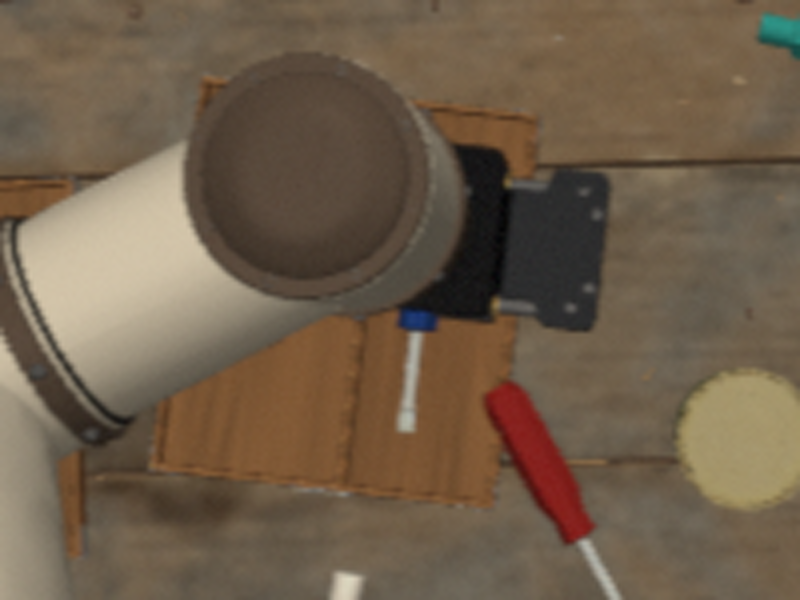

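The screwdriver hangs over the long compartment, parallel to it, with its blade tip at (407,425). I'll lower and release.

>>> {"api": "carry_out", "payload": {"deltas": [0, 0, 2, 0, 0, 0, 4, 0, 0, 0, 5.5, 0, 0, 0, 6.1, 0, 0, 0, 6.5, 0, 0, 0, 6.5, 0, 0, 0, 6.5, 0]}}

```text
time_s: 15.38
position: [535.0, 80.4, -31.8]
eef_rot: [180.0, 0.1, 172.4]
force: [0.6, -0.9, -0.3]
width: 0.288
grip_force: 30.0
```

>>> {"api": "carry_out", "payload": {"deltas": [0, 0, 0, 0, 0, 0, 0, 0, 0, 0, 0, 0, 0, 0, 0, 0, 0, 0, -1, 0, 0, 0, -3, 0, 0, 0, -6, 0, 0, 0, -10, 0, 0, 0, -14, 0, 0, 0, -14, 0], "jaw": 0.54}}

```text
time_s: 16.62
position: [537.2, 81.1, 112.2]
eef_rot: [179.8, 0.5, 172.4]
force: [-0.6, -0.6, -1.1]
width: 0.462
grip_force: 0.0
```

```bash
python3 - <<'E'
from h import *
from plan import *
p,d=manip.get_image("top")
s=manip.read_state();c=(*s["position"],s["eef_rot"][2]-360);print(np.round(c,1))
b=tray3(-54.5,42)
legs(c,[(434.2,-246.3,60,-96.2),(434.2,-246.3,-31,-96.2),(434.2,-246.3,90,-96.2),(*b,90,-97.6),(*b,-26,-97.6),(*b,110,-97.6)])
r=manip.regions_of("screwdriver","top")
for q in r[:3]: P=world("top",q["region"],d);print(q["p"],q["rect"],rect(P),np.percentile(P[:,2],[5,95]).round())
E
```

```text
[ 535.5   80.7  109.8 -187.6]
[5.72, -33.75, 4.98, -91.4] -> [434.15, -246.31, 60.04, -96.2]
[-0.0, -0.0, 9.1, 0.0] -> [434.15, -246.31, -30.96, -96.2]
[-0.0, -0.0, -12.1, 0.0] -> [434.15, -246.31, 90.04, -96.2]
[-42.93, 1.27, 0.0, 1.4] -> [467.87, 181.85, 90.04, -97.6]
[0.0, 0.0, 11.6, 0.0] -> [467.87, 181.85, -25.96, -97.6]
[0.0, 0.0, -13.6, 0.0] -> [467.87, 181.85, 110.04, -97.6]
0.42 [263.9, 255.3, 269.9, 285.3] [476.4, 88.3, 64.8, 33.2, -28.4] [14. 26.]
0.27 [466.5, 267.3, 504.2, 287.5] [446.7, -391.1, 67.6, 49.6, 86.3] [19. 35.]
```

>>> {"api": "carry_out", "payload": {"deltas": [0.5, -3, 0, -8, 1, -7, 0, -16, 1.5, -12, 0, -26, 2.5, -17, 0, -36, 3.5, -22, 0, -46, 4.5, -27, 1, -56, 5.2, -31, 2.5, -66, 5.7, -33.7, 4, -76, 5.7, -33.7, 5, -86, 5.7, -33.7, 5, -91.4, 5.7, -33.7, 5, -91.4, 5.7, -33.7, 5, -91.4], "jaw": 0.1}}

```text
time_s: 18.23
position: [433.2, -246.1, 57.2]
eef_rot: [179.9, 0.0, -96.3]
force: [1.0, -0.4, -0.0]
width: 0.902
grip_force: 0.0
```

>>> {"api": "carry_out", "payload": {"deltas": [0, 0, 0, 0]}}

```text
time_s: 18.35
position: [433.5, -246.2, 57.7]
eef_rot: [180.0, 0.0, -96.2]
force: [0.3, 0.7, -0.4]
width: 0.9
grip_force: 0.0
```

Over the block. Descend 88 mm and close.

>>> {"api": "carry_out", "payload": {"deltas": [0, 0, 2.5, 0, 0, 0, 5, 0, 0, 0, 7, 0, 0, 0, 8.2, 0, 0, 0, 8.8, 0, 0, 0, 8.8, 0, 0, 0, 8.8, 0]}}

```text
time_s: 19.23
position: [434.2, -246.5, -29.6]
eef_rot: [-179.9, -0.0, -96.2]
force: [-0.5, -0.4, 0.3]
width: 0.901
grip_force: 0.0
```

>>> {"api": "carry_out", "payload": {"deltas": [0, 0, 0, 0, 0, 0, 0, 0, 0, 0, 0, 0, 0, 0, 0, 0, 0, 0, 0, 0, 0, 0, 0, 0, 0, 0, 0, 0], "jaw": 1}}

```text
time_s: 20.1
position: [433.5, -246.3, -30.2]
eef_rot: [180.0, -0.0, -96.2]
force: [-2.3, 0.6, 2.0]
width: 0.573
grip_force: 30.0
```

>>> {"api": "carry_out", "payload": {"deltas": [0, 0, -1, 0, 0, 0, -3, 0, 0, 0, -6, 0, 0, 0, -9, 0, 0, 0, -11, 0, 0, 0, -12, 0, 0, 0, -12, 0]}}

```text
time_s: 20.98
position: [433.8, -246.3, 90.2]
eef_rot: [-179.9, 0.0, -96.2]
force: [-1.1, -0.2, -0.3]
width: 0.572
grip_force: 30.0
```

>>> {"api": "carry_out", "payload": {"deltas": [-2, 0, 0, 0, -6, 0.2, 0, 0.5, -11, 0.4, 0, 1, -16, 0.6, 0, 1.4, -21, 0.8, 0, 1.4, -26, 1, 0, 1.4, -31, 1.2, 0, 1.4, -35.5, 1.3, 0, 1.4, -39, 1.3, 0, 1.4, -41.5, 1.3, 0, 1.4, -42.9, 1.3, 0, 1.4, -42.9, 1.3, 0, 1.4]}}

```text
time_s: 22.48
position: [466.6, 181.7, 89.0]
eef_rot: [179.9, -0.1, -97.5]
force: [0.6, -0.3, -1.3]
width: 0.574
grip_force: 30.0
```

>>> {"api": "carry_out", "payload": {"deltas": [0, 0, 2, 0, 0, 0, 5, 0, 0, 0, 7, 0, 0, 0, 7.5, 0, 0, 0, 7.5, 0, 0, 0, 7.5, 0]}}

```text
time_s: 23.22
position: [467.6, 181.8, 15.6]
eef_rot: [-179.9, 0.1, -97.6]
force: [0.2, 0.3, -0.3]
width: 0.573
grip_force: 30.0
```

```bash
python3 - <<'E'
from h import *
p,d=manip.get_image("side");cv2.imwrite("pics/p2.png",cv2.resize(p[220:400,230:400],(567,600),interpolation=cv2.INTER_CUBIC)[:,:,::-1])
s=manip.read_state();print(np.round(s["position"],1),np.round(s["eef_rot"],1),s["width"])
E
```

```text
[467.5 181.8  15.7] [-1.799e+02  1.000e-01 -9.760e+01] 0.5726218490936654
```

View pics/p2.png

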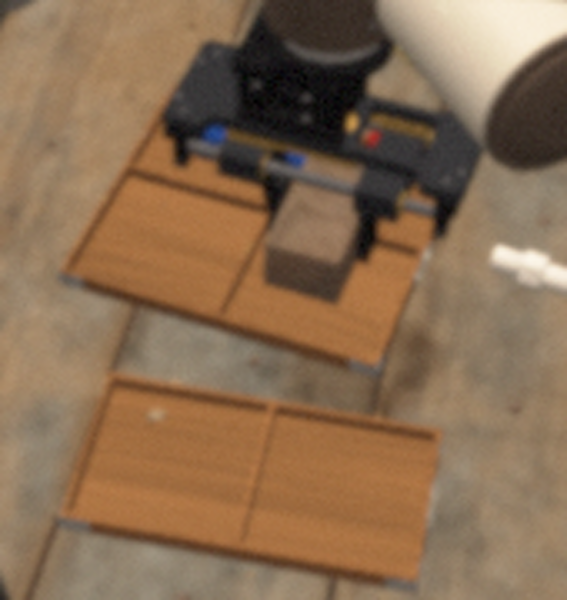

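The block is above the compartment nearer the robot and aligned with it. I'll lower 41 mm and release with a partial opening.

>>> {"api": "carry_out", "payload": {"deltas": [0, 0, 1.5, 0, 0, 0, 3, 0, 0, 0, 3.7, 0, 0, 0, 4.1, 0, 0, 0, 4.1, 0, 0, 0, 4.1, 0]}}

```text
time_s: 24.02
position: [467.2, 181.8, -25.9]
eef_rot: [-180.0, 0.0, -97.6]
force: [-0.4, -0.2, -0.9]
width: 0.574
grip_force: 30.0
```

>>> {"api": "carry_out", "payload": {"deltas": [0, 0, 0, 0, 0, 0, 0, 0, 0, 0, 0, 0, 0, 0, 0, 0, 0, 0, -1, 0, 0, 0, -3, 0, 0, 0, -6, 0, 0, 0, -10, 0, 0, 0, -14, 0, 0, 0, -14, 0, 0, 0, -14, 0], "jaw": 0.25}}

```text
time_s: 25.4
position: [466.4, 181.3, 113.7]
eef_rot: [180.0, 0.0, -97.6]
force: [0.8, -0.8, -1.3]
width: 0.75
grip_force: 0.0
```

```bash
python3 - <<'E'
from plan import *
a=tray3(54.5,42);ob=(668.6,-225.6);Y=-91.8
# carry point: case centre is 6 mm along tape y from origin -> local y 42+6
a=tray3(54.5,47)
legs((467.5,181.8,114.5,-97.6),[(*ob,90,Y),(*ob,-8,Y),(*ob,110,Y),(*a,110,-97.6),(*a,-3,-97.6),(*a,110,-97.6)])
E
```

```text
[37.72, -25.32, 2.45, -5.8] -> [668.59, -225.57, 90.0, -91.8]
[0.0, -0.0, 9.8, -0.0] -> [668.59, -225.57, -8.0, -91.8]
[0.0, -0.0, -11.8, -0.0] -> [668.59, -225.57, 110.0, -91.8]
[-39.49, 10.45, -0.0, 5.8] -> [576.54, 172.41, 110.0, -97.6]
[0.0, 0.0, 11.3, -0.0] -> [576.54, 172.41, -3.0, -97.6]
[0.0, 0.0, -11.3, -0.0] -> [576.54, 172.41, 110.0, -97.6]
```

```bash
python3 - <<'E'
from h import *
d=np.load("top0.npy");m=np.zeros(d.shape,bool);m[60:165,370:480]=1;P=world("top",m,d)
for lo in range(-300,-150,15):
    g=P[(P[:,1]>=lo)&(P[:,1]<lo+15)&(P[:,2]>80)];i=g[:,0].argsort()[:3];print(lo,g[i].round().tolist())
E
```

```text
-300 [[766.0, -287.0, 83.0], [766.0, -289.0, 82.0], [766.0, -295.0, 95.0]]
-285 [[766.0, -283.0, 83.0], [766.0, -281.0, 83.0], [766.0, -276.0, 95.0]]
-270 [[768.0, -270.0, 85.0], [769.0, -269.0, 81.0], [769.0, -267.0, 87.0]]
-255 [[773.0, -254.0, 89.0], [774.0, -254.0, 80.0], [775.0, -254.0, 84.0]]
-240 [[785.0, -239.0, 255.0], [786.0, -238.0, 245.0], [786.0, -237.0, 253.0]]
-225 [[789.0, -224.0, 252.0], [789.0, -223.0, 256.0], [789.0, -223.0, 246.0]]
-210 [[809.0, -197.0, 99.0], [810.0, -196.0, 93.0], [810.0, -196.0, 80.0]]
-195 [[806.0, -187.0, 99.0], [806.0, -184.0, 93.0], [806.0, -182.0, 87.0]]
-180 [[741.0, -172.0, 448.0], [741.0, -166.0, 436.0], [741.0, -169.0, 441.0]]
-165 [[741.0, -156.0, 443.0], [741.0, -157.0, 440.0], [741.0, -162.0, 436.0]]
```

>>> {"api": "carry_out", "payload": {"deltas": [1.5, -1, 0, -1, 5, -3.4, 0, -2, 9.5, -6.4, 0, -4, 14, -9.4, 0, -5.8, 18.5, -12.4, 0, -5.8, 23, -15.4, 0, -5.8, 27.5, -18.4, 0, -5.8, 31.5, -21.2, 0.5, -5.8, 35, -23.5, 1.5, -5.8, 37, -24.8, 2.4, -5.8, 37.7, -25.3, 2.4, -5.8, 37.7, -25.3, 2.4, -5.8], "jaw": 0.3}}

```text
time_s: 26.9
position: [667.7, -225.1, 89.4]
eef_rot: [180.0, 0.0, -91.8]
force: [0.4, 0.3, 0.2]
width: 0.703
grip_force: 0.0
```

>>> {"api": "carry_out", "payload": {"deltas": [0, 0, 0, 0, 0, 0, 0, 0]}}

```text
time_s: 27.15
position: [668.1, -224.4, 90.7]
eef_rot: [-179.9, -0.0, -91.7]
force: [-0.4, -0.3, 0.2]
width: 0.7
grip_force: 0.0
```

>>> {"api": "carry_out", "payload": {"deltas": [0, 0, 2, 0, 0, 0, 4.5, 0, 0, 0, 7, 0, 0, 0, 8.7, 0, 0, 0, 9.8, 0, 0, 0, 9.8, 0, 0, 0, 9.8, 0]}}

```text
time_s: 28.02
position: [668.8, -225.7, -7.2]
eef_rot: [-179.9, -0.0, -91.8]
force: [-0.0, 0.4, 0.8]
width: 0.698
grip_force: 0.0
```

>>> {"api": "carry_out", "payload": {"deltas": [0, 0, 0, 0, 0, 0, 0, 0, 0, 0, 0, 0, 0, 0, 0, 0, 0, 0, 0, 0, 0, 0, 0, 0, 0, 0, 0, 0], "jaw": 1}}

```text
time_s: 28.9
position: [668.4, -225.6, -7.9]
eef_rot: [-179.9, -0.0, -91.8]
force: [1.0, -0.5, 1.7]
width: 0.407
grip_force: 30.0
```

>>> {"api": "carry_out", "payload": {"deltas": [0, 0, -1, 0, 0, 0, -3, 0, 0, 0, -6, 0, 0, 0, -9, 0, 0, 0, -11, 0, 0, 0, -11.8, 0, 0, 0, -11.8, 0]}}

```text
time_s: 29.78
position: [667.9, -225.4, 110.4]
eef_rot: [-179.9, 0.0, -91.8]
force: [-0.7, 0.1, -2.5]
width: 0.412
grip_force: 30.0
```

>>> {"api": "carry_out", "payload": {"deltas": [-1.5, 0.4, 0, 1, -5, 1.3, 0, 2, -9.5, 2.5, 0, 3, -14, 3.7, 0, 4, -18.5, 4.9, 0, 5, -23, 6.1, 0, 5.8, -27.5, 7.3, 0, 5.8, -32, 8.5, 0, 5.8, -35.5, 9.4, 0, 5.8, -38, 10.1, 0, 5.8, -39.5, 10.4, 0, 5.8, -39.5, 10.4, 0, 5.8]}}

```text
time_s: 31.28
position: [575.9, 173.0, 109.1]
eef_rot: [179.9, -0.0, -97.5]
force: [-0.6, -0.7, -2.2]
width: 0.405
grip_force: 30.0
```

>>> {"api": "carry_out", "payload": {"deltas": [0, 0, 2, 0, 0, 0, 5, 0, 0, 0, 7, 0, 0, 0, 7.5, 0, 0, 0, 7.5, 0, 0, 0, 7.5, 0]}}

```text
time_s: 32.02
position: [577.2, 172.6, 35.9]
eef_rot: [-179.9, 0.1, -97.6]
force: [-1.4, -0.6, -2.4]
width: 0.408
grip_force: 30.0
```

```bash
python3 - <<'E'
from h import *
p,d=manip.get_image("side");cv2.imwrite("pics/p3.png",cv2.resize(p[200:350,230:400],(680,600),interpolation=cv2.INTER_CUBIC)[:,:,::-1])
s=manip.read_state();print(np.round(s["position"],1),np.round(s["eef_rot"],1),s["width"])
E
```

```text
[577.1 172.7  35.9] [-1.799e+02  1.000e-01 -9.760e+01] 0.40550874167046125
```

View pics/p3.png

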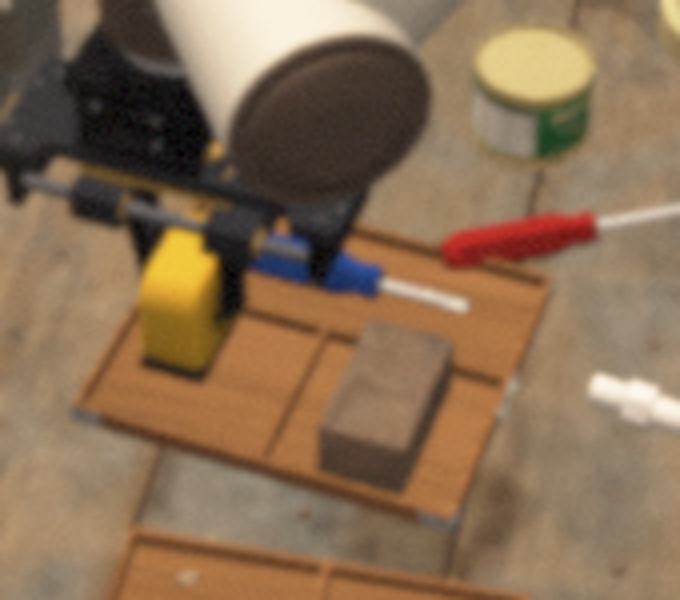

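The block sits in its compartment and the screwdriver in the long one. The tape hangs over its compartment, so I'll lower and release.

>>> {"api": "carry_out", "payload": {"deltas": [0, 0, 1.5, 0, 0, 0, 2.8, 0, 0, 0, 3.5, 0, 0, 0, 3.9, 0, 0, 0, 3.9, 0, 0, 0, 3.9, 0]}}

```text
time_s: 32.83
position: [576.4, 172.6, -4.0]
eef_rot: [-180.0, 0.0, -97.6]
force: [-0.9, -0.1, 1.5]
width: 0.405
grip_force: 30.0
```

>>> {"api": "carry_out", "payload": {"deltas": [0, 0, 0, 0, 0, 0, 0, 0, 0, 0, 0, 0, 0, 0, 0, 0, 0, 0, -1, 0, 0, 0, -3, 0, 0, 0, -6, 0, 0, 0, -9, 0, 0, 0, -12, 0, 0, 0, -12, 0, 0, 0, -12, 0], "jaw": 0.4}}

```text
time_s: 34.2
position: [575.9, 172.4, 115.6]
eef_rot: [180.0, 0.0, -97.6]
force: [-0.5, 0.6, -0.3]
width: 0.601
grip_force: 0.0
```

```bash
python3 - <<'E'
from plan import *
# nipple: y axis 72 deg -> beta -18 ; tee: y axis 86 -> beta -4, grasp +2 mm along its x
n=(559.6,-250);t=(447.3,-392.3);N=-107.5;T=-94
a=tray2(52,0);b=tray2(-50,0)
print("tee");legs((577,172.6,117,-97.6),[(*t,70,T),(*t,-37,T),(*t,90,T),(*b,90,-88.9),(*b,-32,-88.9),(*b,100,-88.9)])
print("nip");legs((*b,100,-88.9),[(*n,70,N),(*n,-39,N),(*n,90,N),(*a,90,-88.9),(*a,-34,-88.9),(*a,100,-88.9)])
E
```

```text
tee
[57.71, 5.38, 4.7, -3.6] -> [447.35, -392.32, 70.0, -94.0]
[-0.0, 0.0, 10.7, -0.0] -> [447.35, -392.32, -37.0, -94.0]
[-0.0, 0.0, -12.7, -0.0] -> [447.35, -392.32, 90.0, -94.0]
[-72.36, 7.11, -0.0, -5.1] -> [426.9, 334.48, 90.0, -88.9]
[0.0, -0.0, 12.2, -0.0] -> [426.9, 334.48, -32.0, -88.9]
[0.0, -0.0, -13.2, -0.0] -> [426.9, 334.48, 100.0, -88.9]
nip
[58.69, -12.14, 3.0, 18.6] -> [559.55, -250.02, 70.0, -107.5]
[-0.0, -0.0, 10.9, -0.0] -> [559.55, -250.02, -39.0, -107.5]
[-0.0, -0.0, -12.9, -0.0] -> [559.55, -250.02, 90.0, -107.5]
[-55.01, 20.56, -0.0, -18.6] -> [528.89, 336.44, 90.0, -88.9]
[0.0, -0.0, 12.4, -0.0] -> [528.89, 336.44, -34.0, -88.9]
[0.0, -0.0, -13.4, -0.0] -> [528.89, 336.44, 100.0, -88.9]
```

>>> {"api": "carry_out", "payload": {"deltas": [2, 0.2, 0, -1, 7, 0.7, 0, -2, 13, 1.2, 0, -3, 19, 1.8, 0, -3.6, 25, 2.3, 0, -3.6, 31, 2.9, 0, -3.6, 37, 3.5, 0, -3.6, 43, 4, 0, -3.6, 48.5, 4.5, 1, -3.6, 53, 5, 2.5, -3.6, 56, 5.2, 4, -3.6, 57.7, 5.4, 4.7, -3.6], "jaw": 0.1}}

```text
time_s: 35.7
position: [444.8, -393.0, 66.5]
eef_rot: [179.8, 0.1, -94.1]
force: [-0.8, -0.7, 0.9]
width: 0.904
grip_force: 0.0
```

>>> {"api": "carry_out", "payload": {"deltas": [0, 0, 0, 0, 0, 0, 0, 0]}}

```text
time_s: 35.95
position: [447.0, -391.6, 69.1]
eef_rot: [-180.0, -0.0, -93.9]
force: [-0.4, -0.4, -0.1]
width: 0.902
grip_force: 0.0
```

>>> {"api": "carry_out", "payload": {"deltas": [0, 0, 2.5, 0, 0, 0, 5, 0, 0, 0, 7.5, 0, 0, 0, 9.3, 0, 0, 0, 10.2, 0, 0, 0, 10.6, 0, 0, 0, 10.6, 0, 0, 0, 10.6, 0]}}

```text
time_s: 36.95
position: [447.1, -392.5, -36.5]
eef_rot: [-179.9, -0.0, -94.0]
force: [-0.1, -0.4, 0.2]
width: 0.897
grip_force: 0.0
```

>>> {"api": "carry_out", "payload": {"deltas": [0, 0, 0, 0, 0, 0, 0, 0, 0, 0, 0, 0, 0, 0, 0, 0, 0, 0, 0, 0, 0, 0, 0, 0, 0, 0, 0, 0], "jaw": 1}}

```text
time_s: 37.83
position: [446.6, -392.3, -37.2]
eef_rot: [-180.0, -0.0, -94.0]
force: [0.2, 0.6, 0.8]
width: 0.568
grip_force: 30.0
```

>>> {"api": "carry_out", "payload": {"deltas": [0, 0, -1, 0, 0, 0, -3, 0, 0, 0, -6, 0, 0, 0, -9, 0, 0, 0, -11.5, 0, 0, 0, -12.7, 0, 0, 0, -12.7, 0]}}

```text
time_s: 38.7
position: [446.8, -392.3, 90.3]
eef_rot: [-179.9, -0.0, -94.0]
force: [-0.4, -0.1, -2.6]
width: 0.57
grip_force: 30.0
```

>>> {"api": "carry_out", "payload": {"deltas": [-1.5, 0.1, 0, 0, -5, 0.5, 0, -1, -10, 1, 0, -2, -15, 1.5, 0, -3, -20, 2, 0, -4, -25, 2.5, 0, -5.1, -30, 3, 0, -5.1, -35, 3.5, 0, -5.1, -40, 4, 0, -5.1, -45, 4.5, 0, -5.1, -50, 5, 0, -5.1, -55, 5.4, 0, -5.1]}}

```text
time_s: 40.2
position: [429.2, 161.5, 88.8]
eef_rot: [179.9, -0.1, -88.8]
force: [0.5, 0.5, -2.7]
width: 0.569
grip_force: 30.0
```

```bash
python3 - <<'E'
from plan import *
a=np.radians(-94)
c=(446.8+10*(np.cos(a)*-55+np.sin(a)*5.4),-392.3+10*(np.sin(a)*-55-np.cos(a)*5.4),90,-88.9);print(c)
b=tray2(-50,0);legs(c,[(*b,90,-88.9),(*b,-32,-88.9)])
E
```

```text
(np.float64(431.29760184523843), np.float64(160.127077225086), 90, -88.9)
[-17.44, 0.1, -0.0, -0.0] -> [426.95, 334.48, 90.0, -88.9]
[0.0, 0.0, 12.2, -0.0] -> [426.95, 334.48, -32.0, -88.9]
```

>>> {"api": "carry_out", "payload": {"deltas": [-4.5, 0, 0, 0, -9, 0, 0, 0, -13, 0.1, 0, 0, -16, 0.1, 0, 0, -17.4, 0.1, 0, 0, -17.4, 0.1, 0, 0, -17.4, 0.1, 3, 0, -17.4, 0.1, 6, 0, -17.4, 0.1, 8, 0, -17.4, 0.1, 8, 0, -17.4, 0.1, 8, 0]}}

```text
time_s: 41.58
position: [427.1, 333.9, 10.6]
eef_rot: [-180.0, 0.0, -88.9]
force: [-0.2, -0.5, -2.8]
width: 0.568
grip_force: 30.0
```

```bash
python3 - <<'E'
from h import *
p,d=manip.get_image("side");cv2.imwrite("pics/p4.png",cv2.resize(p[220:400,220:400],(600,600),interpolation=cv2.INTER_CUBIC)[:,:,::-1])
s=manip.read_state();print(np.round(s["position"],1),np.round(s["eef_rot"],1),s["width"])
E
```

```text
[427.2 334.3  10.9] [-1.799e+02  1.000e-01 -8.890e+01] 0.5682435199906037
```

View pics/p4.png

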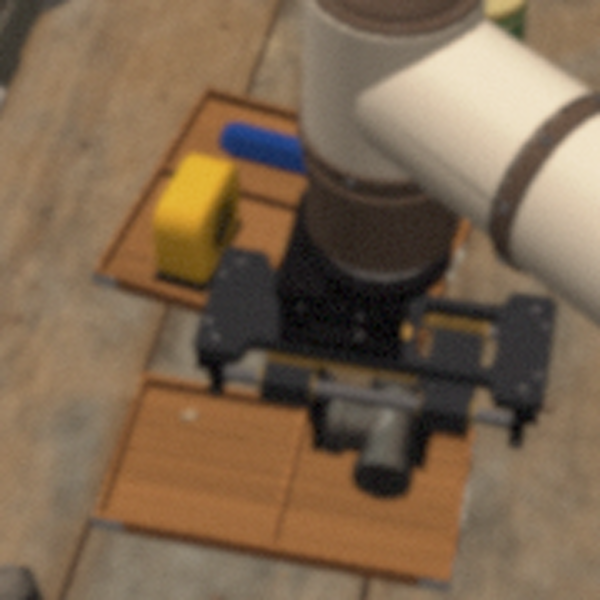

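The tee hangs level over the compartment nearer the robot. I'll lower and release with a small opening.

>>> {"api": "carry_out", "payload": {"deltas": [0, 0, 1.5, 0, 0, 0, 3, 0, 0, 0, 3.9, 0, 0, 0, 4.3, 0, 0, 0, 4.3, 0, 0, 0, 4.3, 0]}}

```text
time_s: 42.38
position: [426.6, 334.1, -33.2]
eef_rot: [-180.0, -0.0, -88.9]
force: [-0.2, -0.3, -0.9]
width: 0.571
grip_force: 30.0
```

>>> {"api": "carry_out", "payload": {"deltas": [0, 0, 0, 0, 0, 0, 0, 0, 0, 0, 0, 0, 0, 0, 0, 0, 0, 0, -1, 0, 0, 0, -3, 0, 0, 0, -6, 0, 0, 0, -10, 0, 0, 0, -13.2, 0, 0, 0, -13.2, 0, 0, 0, -13.2, 0], "jaw": 0.31}}

```text
time_s: 43.75
position: [426.2, 333.7, 98.7]
eef_rot: [180.0, 0.0, -88.9]
force: [0.6, 0.6, -0.3]
width: 0.688
grip_force: 0.0
```

>>> {"api": "carry_out", "payload": {"deltas": [2, -0.4, 0, 2, 7, -1.4, 0, 5, 13, -2.7, 0, 9, 19, -3.9, 0, 13, 25, -5.2, 0, 18.6, 31, -6.4, 0, 18.6, 37, -7.7, 0, 18.6, 43, -8.9, 0, 18.6, 49, -10.1, 0, 18.6, 54, -11.2, 1, 18.6, 57, -11.8, 2, 18.6, 58.7, -12.1, 3, 18.6], "jaw": 0.4}}

```text
time_s: 45.25
position: [557.5, -252.5, 67.0]
eef_rot: [179.8, -0.0, -107.7]
force: [-0.7, -0.1, -0.1]
width: 0.6
grip_force: 0.0
```

>>> {"api": "carry_out", "payload": {"deltas": [0, 0, 0, 0, 0, 0, 0, 0]}}

```text
time_s: 45.5
position: [558.6, -249.8, 68.7]
eef_rot: [180.0, -0.0, -107.5]
force: [-0.0, -0.5, 0.3]
width: 0.602
grip_force: 0.0
```

>>> {"api": "carry_out", "payload": {"deltas": [0, 0, 2.5, 0, 0, 0, 5, 0, 0, 0, 7.5, 0, 0, 0, 9.3, 0, 0, 0, 10.2, 0, 0, 0, 10.7, 0, 0, 0, 10.7, 0, 0, 0, 10.7, 0]}}

```text
time_s: 46.5
position: [559.5, -250.6, -37.7]
eef_rot: [-179.9, 0.0, -107.5]
force: [0.1, 0.8, 1.1]
width: 0.598
grip_force: 0.8
```

>>> {"api": "carry_out", "payload": {"deltas": [0, 0, 0, 0, 0, 0, 0, 0, 0, 0, 0, 0, 0, 0, 0, 0, 0, 0, 0, 0, 0, 0, 0, 0, 0, 0, 0, 0], "jaw": 1}}

```text
time_s: 47.38
position: [559.2, -250.6, -37.7]
eef_rot: [-180.0, -0.0, -107.5]
force: [-1.1, 0.7, 6.2]
width: 0.259
grip_force: 30.6
```

>>> {"api": "carry_out", "payload": {"deltas": [0, 0, -1, 0, 0, 0, -3, 0, 0, 0, -6, 0, 0, 0, -9, 0, 0, 0, -11.5, 0, 0, 0, -12.8, 0, 0, 0, -12.8, 0]}}

```text
time_s: 48.25
position: [559.4, -250.4, 90.3]
eef_rot: [-179.9, 0.0, -107.5]
force: [0.4, 0.7, -0.5]
width: 0.263
grip_force: 30.0
```

>>> {"api": "carry_out", "payload": {"deltas": [-2, 0.7, 0, -2, -6.5, 2.4, 0, -5, -12, 4.5, 0, -9, -17.5, 6.5, 0, -13, -23, 8.6, 0, -18.6, -28.5, 10.7, 0, -18.6, -34, 12.7, 0, -18.6, -39.5, 14.8, 0, -18.6, -45, 16.8, 0, -18.6, -50, 18.7, 0, -18.6, -53.5, 20, 0, -18.6, -55, 20.6, 0, -18.6]}}

```text
time_s: 49.75
position: [526.0, 338.1, 88.0]
eef_rot: [179.9, -0.1, -88.7]
force: [-0.4, -0.5, -1.6]
width: 0.261
grip_force: 30.0
```

>>> {"api": "carry_out", "payload": {"deltas": [0, 0, 2, 0, 0, 0, 5, 0, 0, 0, 7.5, 0, 0, 0, 7.5, 0, 0, 0, 7.5, 0]}}

```text
time_s: 50.38
position: [528.2, 336.1, 15.4]
eef_rot: [-180.0, 0.0, -88.9]
force: [1.3, 0.1, -0.6]
width: 0.265
grip_force: 30.0
```

```bash
python3 - <<'E'
from h import *
p,d=manip.get_image("side");cv2.imwrite("pics/p5.png",cv2.resize(p[220:400,220:400],(600,600),interpolation=cv2.INTER_CUBIC)[:,:,::-1])
s=manip.read_state();print(np.round(s["position"],1),np.round(s["eef_rot"],1),s["width"])
E
```

```text
[528.4 336.5  15.9] [-1.799e+02  1.000e-01 -8.890e+01] 0.26177948454200184
```

View pics/p5.png

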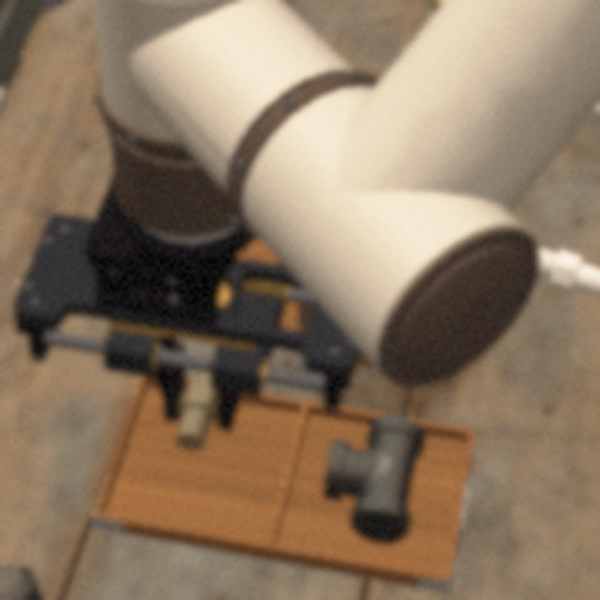

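The nipple is held level over the farther compartment and the tee sits flat in the nearer one. I'll lower and release.

>>> {"api": "carry_out", "payload": {"deltas": [0, 0, 1.5, 0, 0, 0, 3, 0, 0, 0, 4.2, 0, 0, 0, 4.8, 0, 0, 0, 4.8, 0, 0, 0, 4.8, 0]}}

```text
time_s: 51.18
position: [527.9, 336.1, -33.4]
eef_rot: [-180.0, 0.0, -88.9]
force: [0.6, -0.2, -0.9]
width: 0.26
grip_force: 30.0
```

>>> {"api": "carry_out", "payload": {"deltas": [0, 0, 0, 0, 0, 0, 0, 0, 0, 0, 0, 0, 0, 0, 0, 0, 0, 0, -1, 0, 0, 0, -3, 0, 0, 0, -6, 0, 0, 0, -10, 0, 0, 0, -14, 0, 0, 0, -17, 0, 0, 0, -17, 0], "jaw": 0.5}}

```text
time_s: 52.55
position: [529.3, 337.3, 140.8]
eef_rot: [-179.7, 0.3, -88.9]
force: [-0.0, 0.7, 0.4]
width: 0.503
grip_force: 0.0
```

>>> {"api": "carry_out", "payload": {"deltas": [5, 8, 0, 0, 10, 16, 0, 0, 12, 18, 0, 0, 12, 18, 0, 0, 12, 18, 0, 0, 12, 18, 0, 0]}}

```text
time_s: 53.3
position: [350.6, 213.0, 136.9]
eef_rot: [-180.0, 0.0, -88.9]
force: [-0.1, -0.4, -0.7]
width: 0.504
grip_force: 0.0
```

```bash
python3 - <<'E'
from h import *
from plan import *
s=manip.read_state();print(np.round(s["position"],1),s["time_s"])
for c in("top","side"):
    p,d=manip.get_image(c)
    for n in "tee nipple block tape_measure screwdriver jar tin".split():
        for r in manip.regions_of(n,c)[:2]:
            P=world(c,r["region"],d)
            if len(P)<8 or r["p"]<.3: continue
            print(c,n,round(r["p"],2),np.round(r["rect"]).tolist(),rect(P),"z95",np.percentile(P[:,2],95).round())
    if c=="side": cv2.imwrite("pics/f.png",cv2.resize(p[150:400,200:420],(528,600),interpolation=cv2.INTER_CUBIC)[:,:,::-1])
E
```

```text
[350.6 213.  136.9] 53.3
top tee 0.64 [138.0, 281.0, 166.0, 307.0] [430.8, 347.7, 71.2, 34.4, -35.4] z95 40.0
top nipple 0.72 [352.0, 184.0, 376.0, 195.0] [653.1, -130.6, 55.6, 24.7, 79.1] z95 22.0
top nipple 0.55 [239.0, 325.0, 253.0, 347.0] [333.2, 139.0, 56.7, 25.4, -20.4] z95 23.0
top block 0.63 [205.0, 264.0, 241.0, 287.0] [469.0, 180.3, 85.5, 51.0, 80.2] z95 47.0
top tape_measure 0.84 [210.0, 214.0, 252.0, 237.0] [580.2, 170.0, 91.3, 43.5, 82.6] z95 73.0
top tape_measure 0.7 [127.0, 224.0, 186.0, 322.0] [482.4, 298.8, 212.1, 195.4, 4.7] z95 15.0
top screwdriver 0.83 [262.0, 217.0, 277.0, 285.0] [515.8, 80.7, 151.2, 28.1, -5.9] z95 29.0
top jar 0.62 [455.0, 135.0, 496.0, 175.0] [724.9, -397.9, 109.3, 68.9, -52.4] z95 96.0
top tin 0.56 [330.0, 272.0, 366.0, 308.0] [428.5, -89.1, 79.0, 77.1, 13.2] z95 59.0
side tee 0.87 [318.0, 346.0, 350.0, 383.0] [421.7, 335.5, 73.5, 52.7, -88.5] z95 39.0
side tee 0.66 [287.0, 256.0, 336.0, 276.0] [517.7, 74.3, 121.9, 47.2, -9.1] z95 29.0
side nipple 0.66 [379.0, 294.0, 401.0, 310.0] [329.8, 143.3, 56.5, 19.8, -14.1] z95 23.0
side nipple 0.65 [275.0, 198.0, 292.0, 213.0] [645.6, -126.9, 58.3, 15.9, 73.4] z95 24.0
side block 0.9 [309.0, 281.0, 343.0, 321.0] [467.6, 166.0, 129.1, 63.7, 83.0] z95 47.0
side tape_measure 0.79 [266.0, 267.0, 293.0, 309.0] [573.1, 172.6, 76.3, 41.0, 80.8] z95 73.0
side screwdriver 0.71 [289.0, 258.0, 347.0, 280.0] [508.9, 76.1, 143.7, 46.4, -9.1] z95 29.0
side jar 0.78 [272.0, 122.0, 296.0, 158.0] [718.2, -422.4, 163.9, 57.9, -75.8] z95 96.0
side tin 0.35 [309.0, 281.0, 341.0, 322.0] [461.0, 166.8, 125.1, 50.2, 81.7] z95 47.0
```

View pics/f.png

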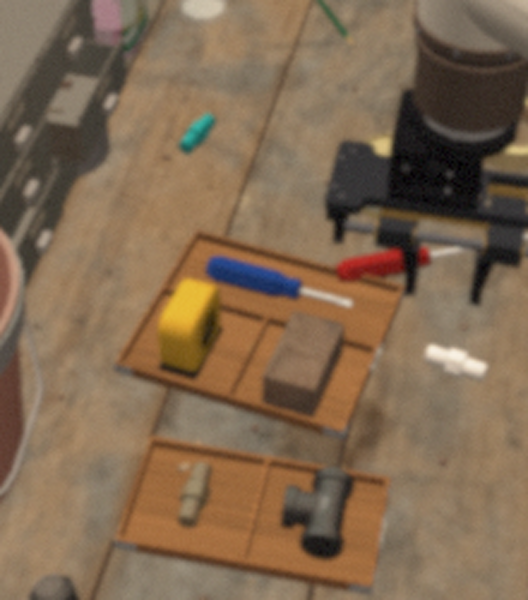

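All five things lie on the compartment floors, their top heights up by the 4 mm of the tray floor. The jar and tin haven't moved and the gripper is clear, so I'm handing in.

```bash
python3 -c "
from rig import manip
print(manip.close_job())"
```

```text
the job is handed in; nothing more can be done
None
```

I handed the job in at about 54 s: the final pictures show all five things in their proper compartments and the jar and tin where they stood, though the hand-in returned no verdict.

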